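# Find the fullest tea tin by feel

## Robot

A 6-joint arm with a two-finger parallel gripper is mounted at the origin on a cart in front of the work surface, level with it; the furniture and walls round the work are solid. World frame = base frame: x ahead of the robot, y to its left, z up, the work surface at z = 0. Lengths are in m, angles in rad, forces in N, time in s.
With the tool pointing down it reaches from about 0.25 to 0.775 m from the base axis. Payload 4 kg.
Tool frame: the origin (TCP) lies between the finger pads; the fingertips stand 22 mm ahead of it and the grasp point (between the pads) lies 3 mm ahead of it (ctrl.nose_length is the distance from the TCP to the fingertips, in m); z points along the fingers, y is the line along which they close (so a half turn about z gives the same grasp; the last joint's range is limited). The gripper opens to 85 mm and grips with 20 to 120 N. Pads are 22 mm wide; open, the fingers measure 114 mm over their backs; the gripper's body (76 mm by 85 mm) begins 54 mm behind the grasp point. The pads swing forward as they close: fully open they stand 13 mm farther back than shut.
Start: joints at [-1.276, 0.087, 1.371, -0, 1.684, -0.103], TCP at [0.213, -0.507, 0.228] pointing down, gripper open.
Joint ranges: [-3.1, 3.1], [-0.76, 2.03], [0.27, 2.55], [-1.08, 4.22], [0.17, 2.65], [-2.57, 2.57]. Speed limits (rad/s): [2.79, 2.79, 3.14, 3.14, 3.14, 3.14].

## Interface

Orientations are given as a unit quaternion [x, y, z, w].
In Python, from station import ctrl, viewer gives the robot as it stands. The module is installed in compiled form; this text tells all that it offers.
- The arm moves only by the shell command python3 -m jog 'ROWS' [OPENING] [FORCE]. ROWS is JSON, one flat list of numbers, 4 for each row, row after row: the shift along the tool's x, y, z in m, then the turn about the tool's z in rad. A call has 1 to 12 rows; each row is the pose to reach, as a shift and turn from the pose commanded when the call began, along the tool's axes at that moment; what a row does not reach only later rows make up. A row lasts 1/12 s, in which the tool goes at most 41.7 mm and 7.16 degrees, less where a joint would pass 70% of its speed; a pose out of reach is approached as far as the arm can. A call with a gripper value outside its range is refused whole. OPENING is the finger opening in m, from 0 to 0.0854, set as the call begins (- or left out, the last holds). The fingers move at their own pace and stop on an object; FORCE is the grip in N (left out, the last holds). Time passes only in rows, so rows that repeat a pose let the fingers close. It gives the time, the measured TCP pose, the force, the opening and the grip force at its end, in the units of the state.
- ctrl.sense(): the state, without advancing time (a new reading comes with each control period).
- viewer.read_camera(name): name is "scene" or "top" or "wrist"; returns a dict with "image" (384x512x3 uint8, blue, green, red), "K" (3x3 intrinsics, pixels), "xyz" and "attitude" of the camera in the world. Camera axes: x right, y down, z forward; pixel columns grow to the right and rows downward; lengths in m; the calibration is good to about 2 mm. A picture is of the moment at which its call begins. There is no depth.
- ctrl.job_done(): hands the job in; it is judged then, once.
Trained networks look in a picture, given as the dict that the camera call returned (one of the last four; its "shot" number tells which), for a name from the list of things; names that differ only in an ending like _2 or _b are one class to them, and where a whole thing is asked for, a point or a joint stands for the part that bears it (a point fixed in the world has none). Each returns a list of dicts, best first, with "p" (0 to 1); they miss things now and then, are a little off and sometimes report something else, mostly with a low value. They report only what shows in the picture. A call takes as long as a camera call. They do not tell look-alikes from the thing itself.
- viewer.regions_of(picture, target): "pixels" (384x512 bool, what is visible of it) and "pixel" ([column, row] in pixels, amid what is visible of it).
The state is a dict: "time_s": time; "joint_positions": joint angles; "joint_velocities": joint speeds; "tau": joint torques, N m; "ee_pos": TCP position; "eef_rot": TCP orientation; "force": force on the tool from outside, world axes, zero at the start; "ft_torque": the same for the moment, N m; "finger_gap": opening from 0.0 (shut) to 1.0 (fully open); "grip_force": force on a finger pad.
Only numpy, scipy, OpenCV 4.12 (cv2) and the standard library are available. Lean on these libraries where they do the work, as an engineer would, in place of code of your own. Each camera call takes 0.05 s, during which the arm holds its last target. There are 200 camera calls.

## Task

Slide the tin carrier by its black knob from under the rack's roof out to its front station until it clicks. Then, from left to right, lift each of the three tea tins straight up clear of the carrier for about a second to feel its weight, setting it back upright on its own cork square before taking the next. Finish holding the heaviest tin in the gripper, upright and still, its bottom higher than the rack's roof, with the other two standing on their squares; drop or tip no tin, and leave the mug, honey jar and pepper mill where they are.

Things in the scene. Friction and masses are not known exactly. Their poses are not given: they have to be found in the camera images.
- rack: Low wooden tea rack fixed to the worktop, 290 mm deep (x), 310 mm wide (y). At its far end a bay with side walls, back wall and a flat roof (underside 132 mm, top 146 mm above the worktop; front edge at x = +27 mm, 316 mm wide); in front of it two low rails. Origin: worktop level, 35 mm beyond the middle of the base board, midway across; its board runs from x = -180 to +110 mm, x points away from the front (into the bay), y to the left, z up.
- carrier (a joint): Slide of the carrier board that bears the three tins (board 270 mm wide, 12 mm thick, its top 28 mm above the worktop). 0 = parked under the bay roof (as at the start); it grows, in m, as the carrier comes out along the rack's -x; the front station is at 0.120, where a sprung ball clicks into a notch, and a hard stop follows at 0.123. Friction about 1.5 N, up to about 5 N more to leave or enter a notch.
- handle (a point): Grip of the carrier's handle: upright post with a round black knob of 24 mm diameter, 24 mm tall, on the carrier 95 mm in front of the middle tin's centre. Point at the knob's centre (90 mm above the worktop); the knob's top is at 102 mm. Axes as the rack's. It moves with the carrier.
- tin_left: The left (+y) of three identical square green tea tins with brass trim, closed, 58 x 58 x 90 mm; each holds a pressed tea brick that cannot be seen and can shift 2 mm. Each weighs 0.28 to 0.78 kg with its contents; the heaviest may be any of the three and is at least 0.2 kg heavier than either other. Origin: centre of the underside; x and y along its sides, z up. Stands about 95 mm from its neighbour.
- tin_middle: The middle of three identical square green tea tins with brass trim, closed, 58 x 58 x 90 mm; each holds a pressed tea brick that cannot be seen and can shift 2 mm. Each weighs 0.28 to 0.78 kg with its contents; the heaviest may be any of the three and is at least 0.2 kg heavier than either other. Origin: centre of the underside; x and y along its sides, z up. Stands about 95 mm from its neighbour.
- tin_right: The right (-y) of three identical square green tea tins with brass trim, closed, 58 x 58 x 90 mm; each holds a pressed tea brick that cannot be seen and can shift 2 mm. Each weighs 0.28 to 0.78 kg with its contents; the heaviest may be any of the three and is at least 0.2 kg heavier than either other. Origin: centre of the underside; x and y along its sides, z up. Stands about 95 mm from its neighbour.
- place_left (a point): Centre of the cork square (66 mm) on the carrier's top where the left tin belongs; axes as the rack's. It moves with the carrier.
- place_middle (a point): Centre of the cork square (66 mm) on the carrier's top where the middle tin belongs; axes as the rack's. It moves with the carrier.
- place_right (a point): Centre of the cork square (66 mm) on the carrier's top where the right tin belongs; axes as the rack's. It moves with the carrier.
- mug: Bystander: two-tone mug, dark grey above white, with a handle, 82 x 114 x 97 mm, origin under its centre.
- honey_jar: Bystander: honey jar with a red lid, 58 x 62 x 86 mm, origin under its centre.
- pepper_mill: Bystander: brown wooden pepper mill, 58 x 58 x 170 mm, origin under its centre.
Not all that is in view belongs to the job. What is shaped like the tin_middle but pink or turquoise is not meant.

How it is judged:
By the outcome, as a careful person would: the job done as asked, in the order asked, and still so for the second after the job is handed in, while the arm keeps its last pose, push and grip.
It also fails if it takes over 72 s, if anything falls off the work surface, if the arm or the gripper's body presses on something with over 40 N, if the wrist force passes 120 N, or if a joint passes its speed limit or range.

## Working session

There is one attempt and no reset: what is moved stays moved. The work goes in short steps, Python scripts to look and compute and a shell command to move; the robot and the scene stay as the last step left them, time stands still between calls to the robot, and variables do not carry over. Pictures are saved under pics/ and viewed, at most 10 in all, crops included, and the job is handed in when it is done.

```bash
mkdir -p pics; cat > h.py <<'E'
import numpy as np, cv2
from scipy.spatial.transform import Rotation as R
from station import ctrl, viewer
def ray(p,px):
    K=np.array(p["K"]); d=np.linalg.inv(K)@[px[0],px[1],1.]
    a=np.array(p["attitude"]); M=a if a.shape==(3,3) else R.from_quat(a).as_matrix()
    return np.array(p["xyz"]),M@d
def at_z(p,px,z):
    o,d=ray(p,px); return o+d*(z-o[2])/d[2]
def proj(p,X):
    a=np.array(p["attitude"]); M=a if a.shape==(3,3) else R.from_quat(a).as_matrix()
    c=M.T@(np.array(X)-np.array(p["xyz"])); u=np.array(p["K"])@c; return u[:2]/u[2]
E
python3 - <<'E'
from h import *
np.set_printoptions(precision=3,suppress=True)
s=ctrl.sense(); print(s["time_s"],s["ee_pos"],s["eef_rot"],s["force"])
ims=[]
for n in ["scene","top"]:
    p=viewer.read_camera(n); print(n,p["xyz"],p["attitude"],p["K"][0][0]); ims.append(p["image"])
    for t in ["handle","tin_middle","rack","mug","honey_jar","pepper_mill"]:
        print(n,t,[(round(r["p"],2),np.round(r["pixel"]),int(r["pixels"].sum()), at_z(p,r["pixel"],.09)) for r in viewer.regions_of(p,t)])
    cv2.imwrite(f"pics/{n}0.png",p["image"])
E
```

```text
0.0 [ 0.213 -0.507  0.227] [ 0.98   0.198 -0.    -0.001] [0.606 0.224 0.446]
scene [-0.904  0.51   0.876] [-0.498  0.688 -0.428  0.308] 481.06362684514625
scene handle [(0.79, array([251., 207.]), 604, array([0.488, 0.055, 0.09 ])), (0.53, array([158., 242.]), 578, array([0.365, 0.391, 0.09 ]))]
scene tin_middle [(0.87, array([204., 220.]), 575, array([0.455, 0.227, 0.09 ])), (0.56, array([255., 185.]), 431, array([ 0.651, -0.015,  0.09 ]))]
scene rack [(0.78, array([245., 205.]), 2475, array([0.513, 0.07 , 0.09 ]))]
scene mug [(0.75, array([355., 194.]), 580, array([ 0.469, -0.339,  0.09 ]))]
scene honey_jar [(0.7, array([159., 239.]), 537, array([0.378, 0.387, 0.09 ]))]
scene pepper_mill [(0.82, array([337., 182.]), 485, array([ 0.583, -0.325,  0.09 ]))]
top [ 0.496 -0.019  1.385] [-0.703  0.709 -0.037  0.036] 396.1113911269792
top handle [(0.79, array([257., 199.]), 1939, array([ 0.6  , -0.026,  0.09 ]))]
top tin_middle [(0.82, array([268., 129.]), 346, array([ 0.833, -0.064,  0.09 ])), (0.75, array([180., 217.]), 351, array([0.542, 0.223, 0.09 ])), (0.63, array([228., 193.]), 71, array([0.62 , 0.068, 0.09 ])), (0.55, array([357., 224.]), 678, array([ 0.513, -0.351,  0.09 ])), (0.37, array([260., 204.]), 7984, array([ 0.582, -0.037,  0.09 ]))]
top rack [(0.63, array([261., 204.]), 8111, array([ 0.582, -0.038,  0.09 ]))]
top mug [(0.18, array([258., 202.]), 1930, array([ 0.591, -0.03 ,  0.09 ]))]
top honey_jar [(0.83, array([136., 248.]), 355, array([0.443, 0.366, 0.09 ]))]
top pepper_mill [(0.77, array([354., 190.]), 364, array([ 0.627, -0.345,  0.09 ]))]
```

View pics/scene0.png

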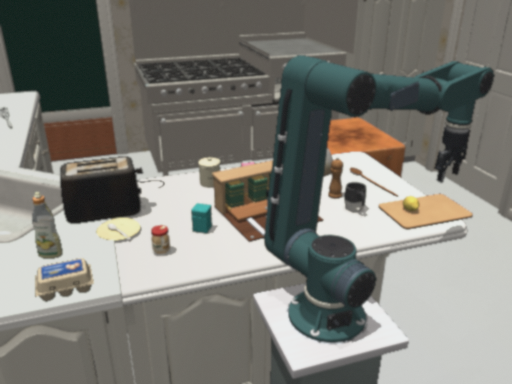

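View pics/top0.png

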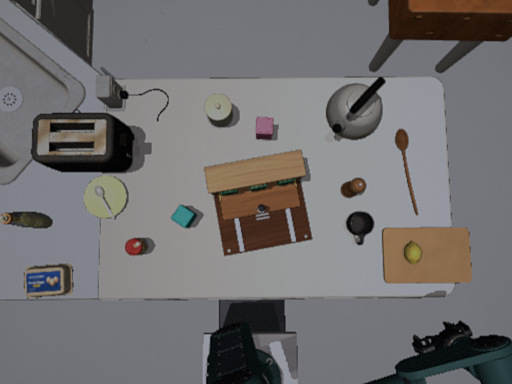

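The scene view shows the rack at (250,205). The top view shows the roof at (255,170), three green tins under its front edge at (230,190), (258,186) and (288,181), and a dark knob at about (262,208). Look-alikes: the turquoise tin at (183,216) and the pink tin at (265,128) are decoys. For the knob, the nearest dark things are the mug (360,223) and the kettle knob (337,127). I'm choosing the one on the rack and will check it in a crop.

```bash
python3 - <<'E'
from h import *
im=cv2.imread("pics/top0.png")[140:264,195:320]
cv2.imwrite("pics/crop.png",cv2.resize(im,None,fx=4.8,fy=4.8,interpolation=cv2.INTER_CUBIC))
E
```

```text
(no output)
```

View pics/crop.png

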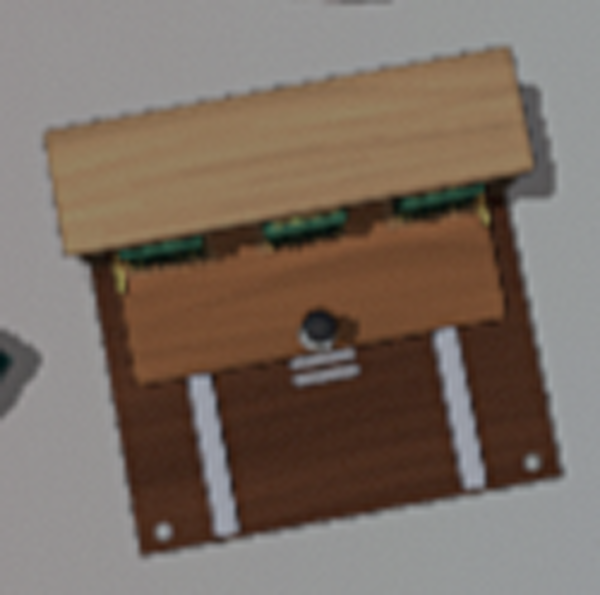

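```bash
python3 - <<'E'
from h import *
from scipy.optimize import least_squares
np.set_printoptions(precision=4,suppress=True)
p=viewer.read_camera("top")
f=lambda u:np.array([194.6+u[0]/4.8,139.6+u[1]/4.8])
obs=[((.027,.158,.146),(66,255)),((.027,-.158,.146),(535,165)),((-.18,.155,.012),(142,555)),((-.18,-.155,.012),(562,475))]
def W(q,X): c,s=np.cos(q[2]),np.sin(q[2]); return [q[0]+c*X[0]-s*X[1],q[1]+s*X[0]+c*X[1],X[2]]
def res(q): return np.concatenate([proj(p,W(q,X))-f(u) for X,u in obs]+[proj(p,W(q,(q[3],q[4],.1)))-f((319,322))])
r=least_squares(res,[.6,0,.15,-.05,0]); q=r.x; print(q,r.fun)
print("knob",W(q,(q[3],q[4],.09)),at_z(p,f((319,322)),.1))
for n,yy in zip("LMR",(.095,0,-.095)): print(n,W(q,(q[3]+.095-.12,yy,.028)))
s=ctrl.sense(); print(R.from_quat(s["eef_rot"]).as_matrix(), s["time_s"])
E
```

```text
[ 0.6175 -0.0323  0.1782 -0.0449  0.0006] [-0.5714 -0.09    0.2943  0.1699 -0.4198  0.0723  0.7271 -0.1834  0.
  0.    ]
knob [np.float64(0.5732231827581747), np.float64(-0.03966387089079548), 0.09] [ 0.5732 -0.0397  0.1   ]
L [np.float64(0.5318780473314426), np.float64(0.0488448395166132), 0.028]
M [np.float64(0.5487190762013778), np.float64(-0.04465050660607896), 0.028]
R [np.float64(0.565560105071313), np.float64(-0.1381458527287711), 0.028]
[[ 0.9219  0.3874  0.    ]
 [ 0.3874 -0.9219 -0.0002]
 [-0.      0.0002 -1.    ]] 0.75
```

```bash
python3 -m jog '[0.010,-0.006,0,0.02, 0.026,-0.015,0,0.04, 0.051,-0.029,0,0.06, 0.077,-0.044,0,0.08, 0.103,-0.058,0,0.10, 0.133,-0.076,0,0.12, 0.164,-0.093,0,0.14, 0.195,-0.111,0,0.16, 0.226,-0.128,0,0.18, 0.257,-0.146,0,0.20, 0.287,-0.163,0,0.22, 0.318,-0.180,0,0.22]' 0.06 60; python3 - <<'E'
from h import *
np.set_printoptions(precision=4,suppress=True)
s=ctrl.sense();M=R.from_quat(s["eef_rot"]).as_matrix();print(s["ee_pos"],M[:,0],M.T@(np.array([.5732,-.0397,.097])-s["ee_pos"]))
E
```

```text
time_s: 1.75
ee_pos: [0.4372, -0.2164, 0.2286]
eef_rot: [0.996, 0.088, 0.0, 0.0]
force: [0.7, -0.4, 1.5]
finger_gap: 0.699
grip_force: 0.0
[ 0.4372 -0.2164  0.2286] [0.9844 0.1761 0.0005] [ 0.1649 -0.1501  0.1316]
```

```bash
python3 -m jog '[0.025,-0.022,0,0, 0.05,-0.045,0,0, 0.075,-0.068,0,0, 0.1,-0.09,0,0, 0.122,-0.11,0,0, 0.14,-0.127,0,0, 0.155,-0.141,0,0, 0.162,-0.148,0,0, 0.165,-0.150,0,0, 0.165,-0.150,0,0]'; python3 - <<'E'
from h import *
np.set_printoptions(precision=4,suppress=True)
s=ctrl.sense();print(s["ee_pos"])
p=viewer.read_camera("wrist");cv2.imwrite("pics/w1.png",p["image"]);print(p["xyz"])
for r in viewer.regions_of(p,"handle"): print(r["p"],r["pixel"],r["pixels"].sum(),at_z(p,r["pixel"],.1))
print(proj(p,[.5732,-.0397,.102]))
E
```

```text
time_s: 2.58
ee_pos: [0.5724, -0.041, 0.2281]
eef_rot: [0.996, 0.089, -0.0, 0.0]
force: [0.4, -0.1, 0.1]
finger_gap: 0.698
grip_force: 0.0
[ 0.5724 -0.041   0.2281]
[ 0.6439 -0.029   0.3723]
0.71 [257.9, 144.6] 19898 [ 0.6081 -0.0357  0.1   ]
[255.1858 186.5295]
```

View pics/w1.png

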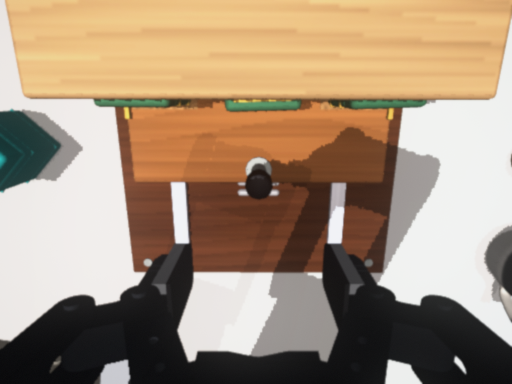

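The wrist view shows the black knob at (258,182), centred between the fingers (midpoint column 257) and in front of the roof edge (row 98). The tins are at (132,103), (262,104) and (388,103). I'll descend with small corrections.

```bash
python3 -m jog '[0.001,0,0.015,0, 0.002,0.001,0.04,0, 0.002,0.001,0.07,0, 0.002,0.001,0.1,0, 0.002,0.001,0.12,0, 0.002,0.001,0.13,0, 0.002,0.001,0.132,0, 0.002,0.001,0.132,0]' && python3 -m jog '[0,0,0,0,0,0,0,0,0,0,0,0,0,0,0,0,0,0,0,0]' 0.0 60
```

```text
time_s: 3.35
ee_pos: [0.5743, -0.0425, 0.0965]
eef_rot: [0.996, 0.088, -0.0, 0.0]
force: [0.3, -0.0, 0.8]
finger_gap: 0.699
grip_force: 0.0
time_s: 3.77
ee_pos: [0.5761, -0.0418, 0.0991]
eef_rot: [0.996, 0.089, 0.002, 0.0]
force: [-0.6, 2.1, 7.1]
finger_gap: 0.008
grip_force: 3.9
```

```bash
python3 - <<'E'
from h import *
s=ctrl.sense();print(s["finger_gap"],s["grip_force"],s["force"])
p=viewer.read_camera("wrist");cv2.imwrite("pics/w2.png",p["image"])
E
```

```text
0.008058639427052839 3.882767034228891 [-0.55122835  2.14017194  7.08710658]
```

View pics/w2.png

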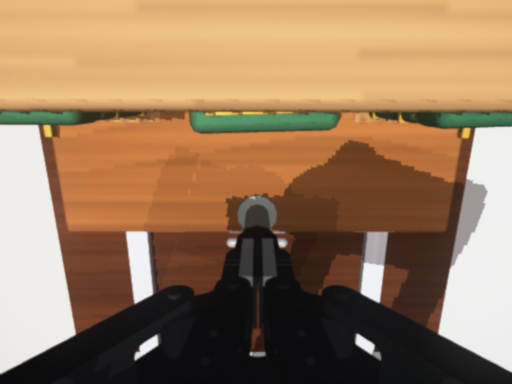

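```bash
python3 - <<'E'
from h import *
np.set_printoptions(precision=4,suppress=True)
p=viewer.read_camera("wrist");s=ctrl.sense()
print(s["ee_pos"],p["xyz"],p["K"][0][0],"ring",at_z(p,(257,212),.029))
for z in(.066,.078,.09,.102):print(z,at_z(p,(257,235),z), proj(p,[s["ee_pos"][0],s["ee_pos"][1],z]))
# w1 camera: same offset
q=dict(p); q["xyz"]=np.array([.6439,-.029,.3723])
print("w1 ring",at_z(q,(258,166),.029),"knob top",at_z(q,(259,184),.102),"knob bot",at_z(q,(259,170),.078))
for t in["handle"]:
  for r in viewer.regions_of(p,t): print(r["p"],r["pixel"])
c=p["image"][180:300,190:325]; cv2.imwrite("pics/w3.png",cv2.resize(c,None,fx=4.5,fy=4.5,interpolation=cv2.INTER_CUBIC))
E
```

```text
[ 0.5761 -0.0418  0.0991] [ 0.6467 -0.0297  0.2436] 330.42864987338214 ring [ 0.5743 -0.0426  0.029 ]
0.066 [ 0.5729 -0.0429  0.066 ] [256.1034 229.7092]
0.078 [ 0.5779 -0.042   0.078 ] [256.0291 238.0415]
0.09 [ 0.5829 -0.0411  0.09  ] [255.9445 247.5214]
0.102 [ 0.5879 -0.0402  0.102 ] [255.8474 258.4032]
w1 ring [ 0.5786 -0.0415  0.029 ] knob top [ 0.5775 -0.0424  0.102 ] knob bot [ 0.5845 -0.0413  0.078 ]
0.9 [254.6, 174.9]
```

View pics/w3.png

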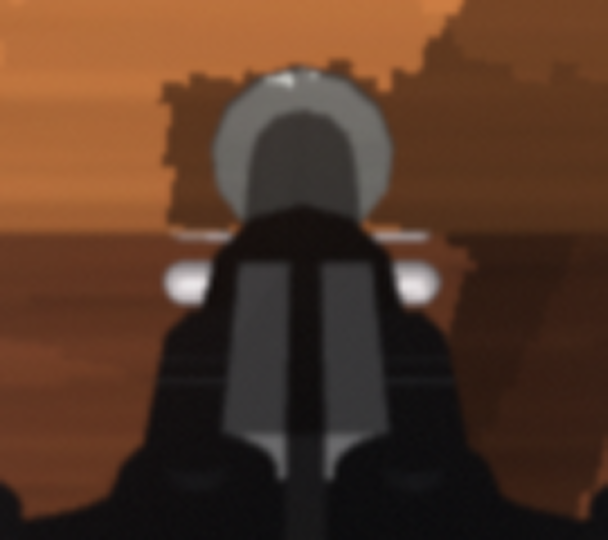

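```bash
python3 -m jog '[0,0,0,0,0,0,0,0,0,0,0,0,0,0,0,0]' 0.06 60; python3 - <<'E'
from h import *
np.set_printoptions(precision=4,suppress=True)
s=ctrl.sense();print(ctrl.nose_length,s["force"],s["ee_pos"])
p=viewer.read_camera("wrist")
a=p["image"][130:384,130:390]; a=cv2.resize(a,None,fx=2.3,fy=2.3,interpolation=cv2.INTER_CUBIC)
a=np.clip(a.astype(float)**.6*9,0,255).astype(np.uint8)
cv2.imwrite("pics/w4.png",a)
E
```

```text
time_s: 4.25
ee_pos: [0.5744, -0.0415, 0.0963]
eef_rot: [0.996, 0.089, -0.0, -0.0]
force: [0.3, 0.5, 0.3]
finger_gap: 0.563
grip_force: 0.0
0.022 [0.3206 0.493  0.2575] [ 0.5744 -0.0415  0.0963]
```

View pics/w4.png

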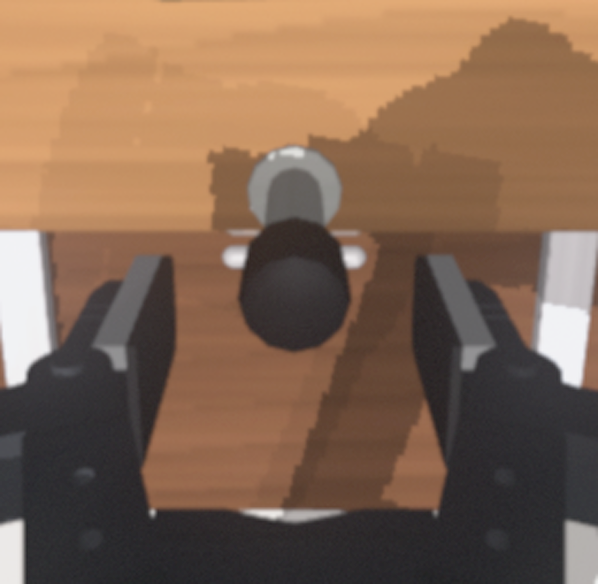

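```bash
python3 - <<'E'
from h import *
np.set_printoptions(precision=4,suppress=True)
p=viewer.read_camera("wrist")
for z in(.02,.028):print("ring",z,at_z(p,(258,212.5),z))
for z in(.07,.075,.08,.09,.1,.102):
  print(z,at_z(p,(258.7,261.7),z), "width mm",1000*(at_z(p,(282,261),z)-at_z(p,(235,261),z))[:2], "front rim",at_z(p,(258.7,282),z)[0],"back", at_z(p,(258.7,241),z)[0])
print("carrier front edge",at_z(p,(200,231),.028))
E
```

```text
ring 0.02 [ 0.5697 -0.0434  0.02  ]
ring 0.028 [ 0.5725 -0.0429  0.028 ]
0.07 [ 0.5578 -0.0459  0.07  ] width mm [  4.762  -26.3403] front rim 0.5449684438185091 back 0.5704361665854039
0.075 [ 0.5604 -0.0454  0.075 ] width mm [  4.622  -25.5656] front rim 0.5479290516065767 back 0.572647742190952
0.08 [ 0.563  -0.0449  0.08  ] width mm [  4.4819 -24.7909] front rim 0.5508896593946443 back 0.5748593177965002
0.09 [ 0.5682 -0.044   0.09  ] width mm [  4.2018 -23.2415] front rim 0.5568108749707796 back 0.5792824690075966
0.1 [ 0.5733 -0.043   0.1   ] width mm [  3.9217 -21.6921] front rim 0.5627320905469149 back 0.583705620218693
0.102 [ 0.5744 -0.0428  0.102 ] width mm [  3.8657 -21.3823] front rim 0.5639163336621419 back 0.5845902504609123
carrier front edge [ 0.552  -0.0058  0.028 ]
```

The knob top sits at (259,262) in the full frame, correctly between the pads. The fingertips only overlapped its rounded top, so they slid up over it. I'll go 15 mm lower and close again.

```bash
python3 -m jog '[-0.001,0.001,0.005,0,-0.001,0.001,0.010,0,-0.001,0.001,0.015,0,-0.001,0.001,0.016,0,-0.001,0.001,0.016,0]' && python3 -m jog '[0,0,0,0,0,0,0,0,0,0,0,0,0,0,0,0,0,0,0,0]' 0.0 60
```

```text
time_s: 4.77
ee_pos: [0.573, -0.0428, 0.079]
eef_rot: [0.996, 0.089, -0.001, -0.0]
force: [-0.7, 0.6, 0.8]
finger_gap: 0.703
grip_force: 0.0
time_s: 5.18
ee_pos: [0.5737, -0.0418, 0.081]
eef_rot: [0.996, 0.089, 0.0, -0.001]
force: [-2.2, 4.7, 3.8]
finger_gap: 0.259
grip_force: 58.9
```

```bash
python3 -m jog '[-0.003,0,0,0,-0.008,0,0,0,-0.018,0,0,0,-0.03,0,0,0,-0.042,0,0,0,-0.054,0,0,0,-0.066,0,0,0,-0.078,0,0,0,-0.09,0,0,0,-0.1,0,0,0,-0.108,0,0,0,-0.113,0,0,0]' && python3 -m jog '[-0.003,0,0,0,-0.005,0,0,0,-0.007,0,0,0,-0.008,0,0,0,-0.008,0,0,0]'; python3 - <<'E'
from h import *
s=ctrl.sense();print(np.hypot(*(s["ee_pos"]-np.array([.5737,-.0418,.081]))[:2]),s["ee_pos"])
E
```

```text
time_s: 6.18
ee_pos: [0.4645, -0.0613, 0.0811]
eef_rot: [0.996, 0.089, 0.004, -0.001]
force: [10.1, 8.3, -3.7]
finger_gap: 0.253
grip_force: 59.4
time_s: 6.6
ee_pos: [0.455, -0.063, 0.081]
eef_rot: [0.996, 0.089, 0.001, -0.001]
force: [-0.6, 6.3, 2.6]
finger_gap: 0.249
grip_force: 60.0
0.12055477986749795 [ 0.45501852 -0.0629698   0.08097539]
```

```bash
python3 -m jog '[0,0,0,0,0,0,0,0,0,0,0,0,0,0,-0.02,0,0,0,-0.05,0,0,0,-0.085,0,0,0,-0.12,0,0,0,-0.145,0,0,0,-0.155,0,0,0,-0.155,0]' 0.06 60;  python3 - <<'E'
from h import *
np.set_printoptions(precision=4,suppress=True)
s=ctrl.sense();print(s["ee_pos"])
p=viewer.read_camera("wrist");cv2.imwrite("pics/w5.png",p["image"])
for t in("tin_left","handle"):
  for r in viewer.regions_of(p,t):
    m=r["pixels"].astype(np.uint8); ys,xs=np.nonzero(m)
    print(t,round(r["p"],2),r["pixel"],m.sum(),xs.min(),xs.max(),ys.min(),ys.max(),cv2.minAreaRect(np.c_[xs,ys]),at_z(p,r["pixel"],.118))
E
```

```text
time_s: 7.43
ee_pos: [0.456, -0.0651, 0.2383]
eef_rot: [0.996, 0.089, 0.003, 0.001]
force: [-0.0, -1.2, -0.9]
finger_gap: 0.705
grip_force: 0.0
[ 0.456  -0.0651  0.2383]
tin_left 0.57 [137.1, 70.6] 7279 87 188 30 109 ((137.5, 69.5), (79.0, 101.0), 90.0) [0.5321 0.0393 0.118 ]
handle 0.58 [250.2, 136.7] 24166 125 384 29 198 ((254.5, 113.5), (169.0, 259.0), 90.0) [ 0.4986 -0.0528  0.118 ]
```

View pics/w5.png

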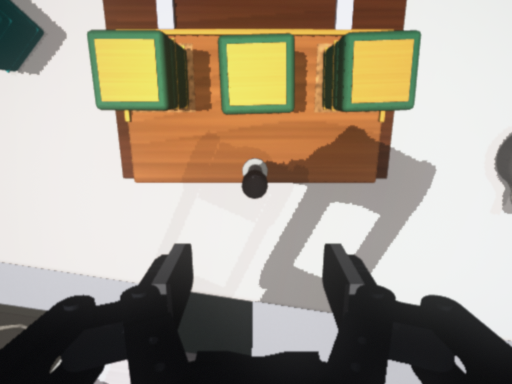

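The wrist view shows the carrier out, with tin tops centred at about (129,70), (257,73) and (380,70). The knob is at (255,181). I'll convert these to moves now.

```bash
python3 - <<'E'
from h import *
np.set_printoptions(precision=4,suppress=True)
p=viewer.read_camera("wrist");s=ctrl.sense();M=R.from_quat(s["eef_rot"]).as_matrix();e=np.array(s["ee_pos"])
T=[at_z(p,u,.118) for u in((129,70),(257,73),(380,70))]
for t in T: print(t,M.T@(t-e))
d=T[0]-T[2]; print("yaw",np.arctan2(-d[0],d[1]),np.linalg.norm(d)/2,"toolyaw",np.arctan2(M[1,0],M[0,0]))
k=at_z(p,(255,183),.1);print("knob",k)
E
```

```text
[0.5278 0.0444 0.118 ] [ 0.0928 -0.0935  0.1142]
[ 0.5423 -0.0485  0.118 ] [0.0907 0.0006 0.1141]
[ 0.5603 -0.137   0.118 ] [0.0928 0.0908 0.1139]
yaw 0.17746107186056162 0.09212222746349658 toolyaw 0.17763329615069218
knob [ 0.4553 -0.0623  0.1   ]
```

```bash
python3 -m jog '[0.02,-0.02,0,0,0.045,-0.045,0.01,0,0.07,-0.07,0.025,0,0.088,-0.089,0.045,0,0.094,-0.0955,0.07,0,0.094,-0.0955,0.09,0,0.094,-0.0955,0.11,0,0.094,-0.0955,0.128,0,0.094,-0.0955,0.142,0,0.094,-0.0955,0.15,0,0.094,-0.0955,0.15,0]' 0.077 50 && python3 -m jog '[0,0,0,0,0,0,0,0,0,0,0,0,0,0,0,0,0,0,0,0]' 0.04 50;python3 - <<'E'
from h import *
s=ctrl.sense();print(s["ee_pos"],s["ft_torque"])
E
```

```text
time_s: 8.55
ee_pos: [0.5274, 0.0463, 0.081]
eef_rot: [0.996, 0.089, -0.004, -0.0]
force: [-1.0, 0.4, 0.2]
finger_gap: 0.901
grip_force: 0.0
time_s: 8.97
ee_pos: [0.5306, 0.0462, 0.0859]
eef_rot: [0.996, 0.089, 0.001, 0.0]
force: [0.3, -0.5, -0.9]
finger_gap: 0.674
grip_force: 54.9
[0.53060552 0.04621774 0.08586286] [-0.01014839 -0.03668292  0.03500512]
```

```bash
python3 -m jog '[0,0,-0.004,0,0,0,-0.014,0,0,0,-0.03,0,0,0,-0.046,0,0,0,-0.056,0,0,0,-0.06,0,0,0,-0.06,0,0,0,-0.06,0,0,0,-0.06,0]' && python3 -m jog '[0,0,0,0,0,0,0,0,0,0,0,0,0,0,0,0,0,0,0,0,0,0,0,0,0,0,0,0,0,0,0,0,0,0,0,0]';python3 - <<'E'
from h import *
s=ctrl.sense();print(s["ee_pos"],s["force"],s["ft_torque"])
E
```

```text
time_s: 9.72
ee_pos: [0.5295, 0.0463, 0.1441]
eef_rot: [0.996, 0.089, -0.001, -0.0]
force: [-0.0, 0.7, -4.4]
finger_gap: 0.671
grip_force: 54.7
time_s: 10.47
ee_pos: [0.5303, 0.0463, 0.1453]
eef_rot: [0.996, 0.089, 0.0, 0.0]
force: [-0.1, -0.1, -4.0]
finger_gap: 0.666
grip_force: 54.7
[0.53026098 0.04632725 0.14532759] [-0.07659167 -0.07727951 -4.03018805] [ 0.04098345 -0.01674529  0.01041938]
```

```bash
python3 -m jog '[0,0,0.004,0,0,0,0.014,0,0,0,0.028,0,0,0,0.04,0,0,0,0.049,0,0,0,0.055,0,0,0,0.058,0,0,0,0.06,0,0,0,0.06,0,0,0,0.06,0]'
```

```text
time_s: 11.3
ee_pos: [0.5309, 0.0463, 0.0859]
eef_rot: [0.996, 0.089, 0.001, 0.0]
force: [1.1, 0.2, -2.1]
finger_gap: 0.674
grip_force: 54.7
```

```bash
python3 -m jog '[0,0,0.001,0,0,0,0.001,0]' && python3 -m jog '[0,0,0,0,0,0,0,0,0,0,0,0,0,0,0,0,0,0,-0.005,0,0,0,-0.02,0,0,0,-0.045,0,0,0,-0.068,0,0,0,-0.078,0,0,0,-0.078,0]' 0.077 50; python3 - <<'E'
from h import *
np.set_printoptions(precision=4,suppress=True)
p=viewer.read_camera("wrist");cv2.imwrite("pics/w6.png",p["image"]);s=ctrl.sense();e=np.array(s["ee_pos"]);M=R.from_quat(s["eef_rot"]).as_matrix()
hsv=cv2.cvtColor(p["image"],cv2.COLOR_BGR2HSV)
m=cv2.inRange(hsv,(20,90,120),(35,255,255)); n,l,st,c=cv2.connectedComponentsWithStats(m)
for i in range(1,n):
  if st[i,4]>600: print(st[i],c[i],at_z(p,c[i],.118),M.T@(at_z(p,c[i],.118)-e))
E
```

```text
time_s: 11.47
ee_pos: [0.531, 0.0463, 0.0858]
eef_rot: [0.996, 0.089, 0.001, 0.0]
force: [-2.0, -0.2, 2.6]
finger_gap: 0.675
grip_force: 55.3
time_s: 12.3
ee_pos: [0.5323, 0.0463, 0.166]
eef_rot: [0.996, 0.089, 0.004, 0.0]
force: [1.0, -0.7, 0.7]
finger_gap: 0.906
grip_force: 0.0
[ 124    8  317   30 2789] [219.176   27.3621] [0.636  0.0847 0.118 ] [ 0.1099 -0.0193  0.046 ]
[ 209  134  303   41 1675] [337.1493 139.1815] [0.59  0.009 0.118] [0.0512 0.0471 0.0459]
[219 187  73  21 979] [248.6088 194.0644] [0.5484 0.0538 0.118 ] [ 0.0182 -0.0043  0.0458]
```

View pics/w6.png

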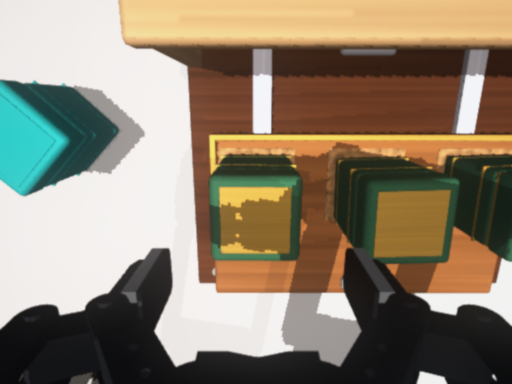

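The left tin is back upright on its square, centred at (256,217) between the fingers. The middle tin is at (412,225), with an unobstructed path to it. I'll shift 94 mm right.

```bash
python3 -m jog '[0,0.015,0,0,0,0.04,0,0,0.001,0.07,0,0,0.001,0.09,0.008,0,0.001,0.094,0.022,0,0.001,0.094,0.04,0,0.001,0.094,0.058,0,0.001,0.094,0.071,0,0.001,0.094,0.077,0,0.001,0.094,0.077,0,0.001,0.094,0.077,0]' 0.077 50 && python3 -m jog '[0,0,0,0,0,0,0,0,0,0,0,0,0,0,0,0,0,0,0,0]' 0.04 50
```

```text
time_s: 13.27
ee_pos: [0.5473, -0.0459, 0.0843]
eef_rot: [0.996, 0.089, -0.001, -0.0]
force: [0.9, 0.5, 0.5]
finger_gap: 0.902
grip_force: 0.0
time_s: 13.68
ee_pos: [0.5491, -0.0469, 0.087]
eef_rot: [0.996, 0.089, 0.002, 0.001]
force: [0.3, -3.5, 4.8]
finger_gap: 0.666
grip_force: 55.4
```

```bash
python3 -m jog '[0,0,-0.004,0,0,0,-0.014,0,0,0,-0.03,0,0,0,-0.046,0,0,0,-0.056,0,0,0,-0.06,0,0,0,-0.06,0,0,0,-0.06,0,0,0,-0.06,0]' && python3 -m jog '[0,0,0,0,0,0,0,0,0,0,0,0,0,0,0,0,0,0,0,0,0,0,0,0,0,0,0,0,0,0,0,0,0,0,0,0]' && python3 -m jog '[0,0,0.004,0,0,0,0.014,0,0,0,0.028,0,0,0,0.04,0,0,0,0.049,0,0,0,0.055,0,0,0,0.058,0,0,0,0.06,0,0,0,0.0605,0,0,0,0.0605,0]'
```

```text
time_s: 14.43
ee_pos: [0.5468, -0.0457, 0.1436]
eef_rot: [0.996, 0.089, -0.002, -0.001]
force: [-0.5, -1.4, -7.2]
finger_gap: 0.678
grip_force: 55.2
time_s: 15.18
ee_pos: [0.5479, -0.046, 0.1453]
eef_rot: [0.996, 0.089, 0.0, 0.0]
force: [0.1, 0.2, -7.3]
finger_gap: 0.667
grip_force: 55.2
time_s: 16.02
ee_pos: [0.548, -0.0458, 0.0871]
eef_rot: [0.996, 0.089, 0.0, -0.0]
force: [-4.6, 0.8, 2.9]
finger_gap: 0.673
grip_force: 56.3
```

Middle: 7.3 N against 4.0 N for the left, and it is back down. Next is the right tin.

```bash
python3 -m jog '[0,0,0,0,0,0,0,0,0,0,0,0,0,0,0,0,0,0,-0.005,0,0,0,-0.02,0,0,0,-0.045,0,0,0,-0.068,0,0,0,-0.078,0,0,0,-0.078,0]' 0.077 50; python3 -m jog '[0,0.015,0,0,0,0.04,0,0,0,0.07,0,0,0.001,0.09,0.008,0,0.001,0.095,0.022,0,0.001,0.095,0.04,0,0.001,0.095,0.058,0,0.001,0.095,0.071,0,0.001,0.095,0.077,0,0.001,0.095,0.077,0,0.001,0.095,0.077,0]' 0.077 50 && python3 -m jog '[0,0,0,0,0,0,0,0,0,0,0,0,0,0,0,0,0,0,0,0]' 0.04 50
```

```text
time_s: 16.85
ee_pos: [0.55, -0.0464, 0.1668]
eef_rot: [0.996, 0.089, 0.004, 0.001]
force: [-0.7, 0.0, 0.1]
finger_gap: 0.901
grip_force: 0.0
time_s: 17.77
ee_pos: [0.5653, -0.1392, 0.0851]
eef_rot: [0.996, 0.089, -0.001, -0.0]
force: [-0.2, -0.4, 0.7]
finger_gap: 0.904
grip_force: 0.0
time_s: 18.18
ee_pos: [0.5668, -0.1399, 0.0875]
eef_rot: [0.996, 0.089, 0.002, 0.001]
force: [0.8, -1.1, 4.6]
finger_gap: 0.672
grip_force: 54.6
```

```bash
python3 -m jog '[0,0,-0.004,0,0,0,-0.014,0,0,0,-0.03,0,0,0,-0.046,0,0,0,-0.056,0,0,0,-0.06,0,0,0,-0.06,0,0,0,-0.06,0,0,0,-0.06,0]' && python3 -m jog '[0,0,0,0,0,0,0,0,0,0,0,0,0,0,0,0,0,0,0,0,0,0,0,0,0,0,0,0,0,0,0,0,0,0,0,0]' && python3 -m jog '[0,0,0.004,0,0,0,0.014,0,0,0,0.028,0,0,0,0.04,0,0,0,0.049,0,0,0,0.055,0,0,0,0.058,0,0,0,0.06,0,0,0,0.0605,0,0,0,0.0605,0]'
```

```text
time_s: 18.93
ee_pos: [0.5649, -0.139, 0.1444]
eef_rot: [0.996, 0.089, -0.001, -0.001]
force: [-0.5, -1.0, -3.6]
finger_gap: 0.672
grip_force: 53.9
time_s: 19.68
ee_pos: [0.5656, -0.1394, 0.1459]
eef_rot: [0.996, 0.089, 0.0, 0.0]
force: [0.2, 0.2, -2.7]
finger_gap: 0.671
grip_force: 53.9
time_s: 20.52
ee_pos: [0.5657, -0.1391, 0.0876]
eef_rot: [0.996, 0.089, 0.0, -0.0]
force: [-4.1, 1.1, 5.9]
finger_gap: 0.67
grip_force: 54.8
```

The right tin reads 2.7 N, so the middle one is heaviest. I'll release, check the scene from above the rack, and retake the middle tin.

```bash
python3 -m jog '[0,0,0,0,0,0,0,0,0,0,0,0,0,0,0,0,0,0,-0.005,0,0,0,-0.02,0,0,0,-0.045,0,0,0,-0.068,0,0,0,-0.078,0,0,0,-0.078,0]' 0.077 50; python3 -m jog '[0,-0.015,0,0,0,-0.04,0,0,0,-0.07,0,0,-0.001,-0.09,0.008,0,-0.001,-0.095,0.022,0,-0.001,-0.095,0.04,0,-0.001,-0.095,0.058,0,-0.001,-0.095,0.071,0,-0.001,-0.095,0.077,0,-0.001,-0.095,0.077,0,-0.001,-0.095,0.077,0]' 0.077 50 && python3 -m jog '[0,0,0,0,0,0,0,0,0,0,0,0,0,0,0,0,0,0,0,0]' 0.04 60
```

```text
time_s: 21.35
ee_pos: [0.5676, -0.1401, 0.1673]
eef_rot: [0.996, 0.089, 0.003, 0.002]
force: [1.4, 0.4, -0.2]
finger_gap: 0.898
grip_force: 0.0
time_s: 22.27
ee_pos: [0.5471, -0.0455, 0.0853]
eef_rot: [0.996, 0.089, -0.001, -0.0]
force: [1.2, 0.3, 0.7]
finger_gap: 0.903
grip_force: 0.0
time_s: 22.68
ee_pos: [0.5489, -0.0465, 0.0878]
eef_rot: [0.996, 0.089, 0.002, 0.001]
force: [1.7, -1.1, 5.1]
finger_gap: 0.663
grip_force: 66.7
```

```bash
python3 -m jog '[0,0,-0.004,0,0,0,-0.014,0,0,0,-0.03,0,0,0,-0.048,0,0,0,-0.066,0,0,0,-0.084,0,0,0,-0.102,0,0,0,-0.12,0,0,0,-0.138,0,0,0,-0.152,0,0,0,-0.159,0,0,0,-0.16,0]' && python3 -m jog '[0,0,0,0,0,0,0,0,0,0,0,0,0,0,0,0,0,0,0,0,0,0,0,0,0,0,0,0,0,0,0,0,0,0,0,0,0,0,0,0,0,0,0,0,0,0,0,0]'; python3 - <<'E'
from h import *
p=viewer.read_camera("wrist");t=viewer.read_camera("top")
a=p["image"];b=cv2.resize(t["image"][110:270,120:390],(512,304))
c=np.vstack([a[:280],b]);cv2.imwrite("pics/end.png",c)
E
```

```text
time_s: 23.68
ee_pos: [0.548, -0.0459, 0.2471]
eef_rot: [0.996, 0.089, 0.0, 0.0]
force: [0.2, -0.5, -7.9]
finger_gap: 0.668
grip_force: 65.8
time_s: 24.68
ee_pos: [0.5478, -0.046, 0.2464]
eef_rot: [0.996, 0.089, 0.0, 0.0]
force: [-0.2, 1.1, -7.0]
finger_gap: 0.665
grip_force: 65.7
```

View pics/end.png

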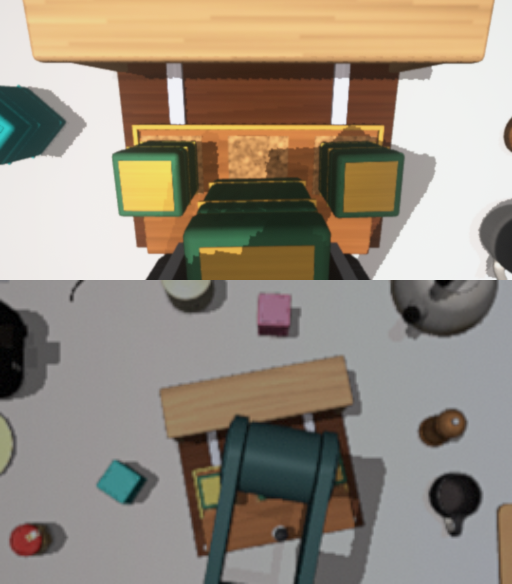

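The end view shows the middle tin held upright, with the side tins standing on their squares at (150,186) and (367,186). The mug, jar and mill haven't moved. One check of carrier travel from the knob in the top view, (281,534) in this picture, then hand-in.

```bash
python3 - <<'E'
from h import *
p=viewer.read_camera("top"); g=cv2.cvtColor(p["image"],cv2.COLOR_BGR2GRAY)[234:254,258:279]
ys,xs=np.nonzero(g<45); print(len(xs),xs.mean()+258,ys.mean()+234)
for px in((268.0,243.4),(xs.mean()+258,ys.mean()+234)):
  k=at_z(p,px,.1);d=k[:2]-[.5732,-.0397];print(k,d@[-.9842,-.1772])
print(ctrl.sense()["force"])
E
```

```text
45 270.4888888888889 244.17777777777778
[ 0.45482568 -0.06080532  0.1       ] 0.12024387037540185
[ 0.45227704 -0.0687803   0.1       ] 0.12416540675585375
[-0.64710589 -0.16136037 -8.36813232]
```

Carrier travel comes out at about 0.120 m, so it is at the front station.

```bash
python3 -c "
from station import ctrl
print(ctrl.job_done())"
```

```text
the job is handed in; nothing more can be done
None
```

I handed the job in at about 25 s: the carrier is at its front station (about 0.120 m by camera), and the gripper holds the middle tin, the heaviest at about 7.3 N (left 4.0 N, right 2.7 N), upright with its bottom about 40 mm above the roof while the other two stand on their squares. My first close on the knob slipped off its top, and the second held.

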